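# Clamp a loaf tin with the folding-crank vice

### The arm

A 6-joint arm with a two-finger parallel gripper is mounted at the origin on the work surface. World frame = base frame: x ahead of the robot, y to its left, z up, the work surface at z = 0. Lengths are in m, angles in rad, forces in N, time in s.
With the tool pointing down it reaches from about 0.225 to 0.875 m from the base axis. Payload 3.4 kg.
Tool frame: the origin (TCP) lies at the very end of the fingers, on their centre line; the grasp point (between the pads) lies behind it (manip.grasp_offset is the z of the grasp point in the tool frame, in m); z points along the fingers, y is the line along which they close (so a half turn about z gives the same grasp; the last joint's range is limited). The gripper opens to 85 mm and grips with 20 to 120 N. Pads are 22 mm wide; open, the fingers measure 114 mm over their backs; the gripper's body (76 mm by 85 mm) begins 54 mm behind the grasp point. The pads swing forward as they close: fully open they stand 13 mm farther back than shut.
Start: joints at [1.216, 0.276, 1.505, -0, 1.361, -0.121], TCP at [0.133, 0.559, 0.231] pointing down, gripper open.
Joint ranges: [-2.89, 2.89], [-0.75, 2.08], [0.22, 2.7], [-1.18, 4.32], [0.11, 2.71], [-2.7, 2.7]. Speed limits (rad/s): [2.57, 2.57, 3.14, 3.14, 3.14, 3.14].

### API

Orientations are given as a unit quaternion [w, x, y, z].
In Python, from rig import manip gives the robot as it stands.
- The arm moves only by the shell command python3 -m pendant 'ROWS' [FORCE]. ROWS is JSON, a list of rows, each an object of numbers: "dx", "dy", "dz": the shift along the tool's x, y, z in m; "rx", "ry", "rz": the turn, a rotation vector about the tool's x, y, z in degrees; "hand": the finger opening in m, from 0 to 0.0854. In form: [{"dx": .., "dy": .., "dz": .., "rx": .., "ry": .., "rz": .., "hand": ..}, ...]. A call has 1 to 12 rows; each row shifts and turns the commanded pose from where the row before left it, along the tool's axes as they then stand; what a row does not reach is not made up. A row lasts 1/12 s, in which the tool goes at most 41.7 mm and 7.16 degrees, less where a joint would pass 70% of its speed; a pose out of reach is approached as far as the arm can. A call is refused whole if a number of a shift passes 0.0417 or a number of a turn 7.16, either way. A call with a gripper value outside its range is refused whole. The fingers move at their own pace and stop on an object; FORCE is the grip in N (left out, the last holds). Time passes only in rows, so rows that do not move let the fingers close. It gives the time, the measured TCP pose, the force, the opening and the grip force at its end, in the units of the state.
- manip.get_state(): the state, without advancing time (a new reading comes with each control period).
- manip.get_image(name): name is "side" or "top" or "wrist"; returns a dict with "frame" (400x640x3 uint8, red, green, blue), "fx", "fy", "cx", "cy" (pixels), "position" and "attitude" of the camera in the world; the wrist camera has in their place "mount" (4x4, takes a point from camera to tool coordinates, whose origin is the TCP and whose axes are the flange's). Camera axes: x right, y up, looking along -z (the intrinsics and any distortion apply to the point x, -y, -z); pixel columns grow to the right and rows downward; lengths in m; the calibration is good to about 2 mm. A picture is of the moment at which its call begins: read the wrist's pose just before it. There is no depth.
- manip.sign_off(): hands the job in; it is judged then, once.
The state is a dict: "clock": time; "qpos": joint angles; "qd": joint speeds; "effort": joint torques, N m; "position": TCP position; "ee_rot": TCP orientation; "contact_force": force on the tool from outside, world axes, zero at the start; "moment": the same for the moment, N m; "width": finger opening in m; "gripper_force": force on a finger pad.
Only numpy, scipy, OpenCV 4.12 (cv2) and the standard library are available. Lean on these libraries where they do the work, as an engineer would, in place of code of your own. Each camera call takes 0.05 s, during which the arm holds its last target. There are 200 camera calls.

### The job

Swing the red folding handle of the tin vice's crank up until it stands fully upright, then, keeping hold of that handle, wind the crank clockwise (seen from above) until the blue jaw presses the loaf tin snugly against the fence: running free it takes about 10 N at the handle, and it is snug at about 16 N; much harder and the thin tin dents. Then let go and leave the tin standing flat and clamped; do not touch the tin itself, nor the bottle, bowl and brush.

Things in the scene. Friction and masses are not known exactly. Their poses are not given: they have to be found in the camera images.
- vice: Bench vice for loaf tins, bolted down. Grey bed 140 x 345 x 15 mm, green gearbox 84 x 84 mm with its top at 85 mm at one end, green fence with black rubber facing at the other. Origin on the table directly under the crank's vertical axis; +y points along the bed from crank to fence, z up; bed spans y -60 to +285 mm. Everything except crank and handle is lower than 90 mm
- crank_axis (a point): On the crank's vertical axis, 105 mm above the table; steel crank arm 22 mm wide, top at 110 mm. Clockwise moves the jaw 5 mm towards the fence per radian; 5 to 14 rad may be needed. Moving free takes 0.60 N m (10 N at the handle); the screw stays where it is left. 10 N of jaw force adds 0.05 N m (0.8 N at the handle); held still, the handle pushes back with about that added part alone
- handle_pivot (a point): Middle of the folding handle's hinge pin at the outer end of the crank arm: 60 mm from the crank axis, 133 mm above the table; it goes round with the crank, which starts at any angle. The pin lies level, square to the arm
- handle (a joint): Fold angle of the handle (rad): 0 lies flat along the top of the crank arm, pointing inward over the crank axis; 1.57 upright, against its stop. It starts between 0 and 0.12. The hinge is stiff (0.12 N m, 2 N at 60 mm from the pin) and stays where left; it swings up and outward about the pin
- grip: Red round grip of the handle, 18 mm diameter, 70 mm long, spins freely on the handle's own axis. Origin at its middle, 49 mm from the hinge pin; it covers from 14 to 84 mm from the pin. Folded, its centre line is 133 mm above the table (underside 14 mm above the arm); upright its top is at 217 mm. Its x axis runs along the handle, from free end to pin
- jaw: Blue jaw plate 120 x 16 x 62 mm, slides along the vice's y; origin at the middle of its underside, 17 mm above the table. On its fence side it carries a black rubber pad on a stiff spring (12 N/mm, 16 mm of travel); the free pad's face stands 27 to 37 mm from the plate's middle: that setting differs each time and is not measured
- tin: Dark steel open loaf tin 150 x 90 x 68 mm, about 0.45 kg, loose on the vice's bed, its 90 mm width along the vice's y, with up to 12 mm of play to the fence, which the jaw pushes out. Origin under its middle, 15 mm above the table. Snug is 40 to 110 N of jaw force, best 75 N (16 N at the moving handle); it dents above 150 N (22 N). Once all touch, jaw force grows about 55 N per radian
- fence_face (a point): Middle of the fence's rubber face, 247 mm along the vice's y from the crank axis, 50 mm above the table
- oil_bottle: Amber oil bottle, 60 mm diameter, 130 mm tall, origin at the middle of its underside. Leave alone
- bowl: Aluminium bowl, 110 mm across, 50 mm tall, origin under its middle. Leave alone
- brush: Wooden pastry brush lying on the table beyond the vice. Leave alone

How it is judged:
On the way, in this order (a step that is already met when the one before it is completed fails the run):
1. the handle is swung fully upright while the jaw is still clear of the tin (value of joint handle above 1.45 rad and contact force between jaw and tin below 1 N), for 0.2 s.
2. the jaw presses the tin against the fence while the crank is being driven by its handle (contact force between jaw and tin above 15 N and contact force between the fingers and grip above 1 N and value of joint handle above 1.2 rad), for 0.1 s.
At the end, for the whole second after the job is handed in: The jaw presses the tin with 40 to 110 N, the tin stands flat on the bed (within 0.06 rad, raised less than 5 mm) and at rest, and the robot touches nothing (contact force between jaw and tin between 40 and 110 N and angle between tin's own z axis and vertical below 0.06 rad and z of tin in the frame of vice below 0.02 m and linear speed of tin below 0.01 m/s).
It fails at once if the tin is squeezed with more than 150 N (dented) (contact force between jaw and tin above 150 N).
It fails at once if the bottle, bowl or brush is moved more than 20 mm (distance of any of oil_bottle, bowl, brush from where it was at the start of the episode above 0.02 m).
It fails at once if the robot touches the tin (contact force between any of the fingers, the arm and tin above 1 N).
It also fails if it takes over 72 s, if anything falls off the work surface, if the arm or the gripper's body presses on something with over 40 N, if the wrist force passes 120 N, or if a joint passes its speed limit or range.

## Working session

There is one attempt and no reset: what is moved stays moved. The work goes in short steps, Python scripts to look and compute and a shell command to move; the robot and the scene stay as the last step left them, time stands still between calls to the robot, and variables do not carry over. Pictures are saved under pics/ and viewed, at most 10 in all, crops included, and the job is handed in when it is done.

```bash
mkdir -p pics; ls
python3 - <<'E'
from rig import manip
import cv2
s=manip.get_state(); print(s, manip.grasp_offset)
for n in("side","top"):
    d=manip.get_image(n); cv2.imwrite(f"pics/{n}0.png",d["frame"][:,:,::-1]); print(n,{k:v for k,v in d.items() if k!="frame"})
E
```

```text
pics
{'clock': 0.0, 'qpos': array([ 1.21602302e+00,  2.76605902e-01,  1.50613775e+00,  3.04323418e-05,
        1.36070977e+00, -1.21003055e-01]), 'qd': array([ 0.00020143,  0.00050096, -0.0014007 , -0.00053733, -0.00163303,
       -0.00011515]), 'effort': array([-1.24866729e-04, -4.16769969e+01, -2.45811045e+01, -2.86210206e-04,
        1.07999714e-02, -3.71077351e-05]), 'position': array([0.133007  , 0.55885804, 0.23043166]), 'ee_rot': array([-2.33706331e-04,  1.16622271e-01,  9.93175906e-01, -9.00680105e-04]), 'contact_force': array([ 0.19213654, -0.33812364, -0.497105  ]), 'moment': array([ 0.00527202, -0.01517189, -0.06314587]), 'gripper_force': 0.0, 'width': 0.08539171000105572} -0.0187
side {'fx': 365.32511285886517, 'fy': 365.32511285886517, 'cx': 321.59481660710384, 'cy': 201.25829968526043, 'position': array([ 0.44970051, -0.80796941,  0.57666287]), 'attitude': array([ 0.87097141,  0.48926592, -0.03130501, -0.03236747])}
top {'fx': 445.67547889348606, 'fy': 445.67547889348606, 'cx': 317.96639460008475, 'cy': 201.76692372394976, 'position': array([0.31997356, 0.0066816 , 1.12410598]), 'attitude': array([-0.68652342, -0.07715376,  0.08243493,  0.71828781])}
```

View pics/top0.png

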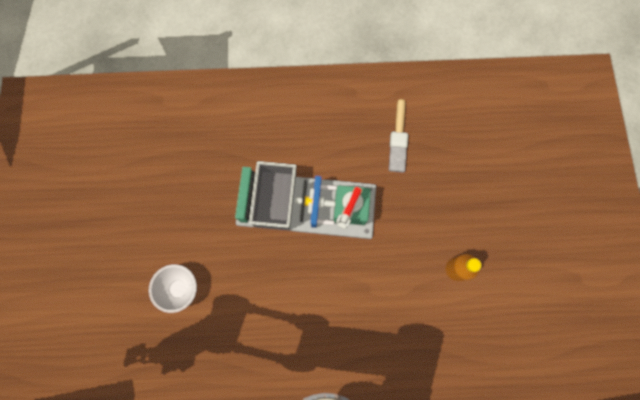

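View pics/side0.png

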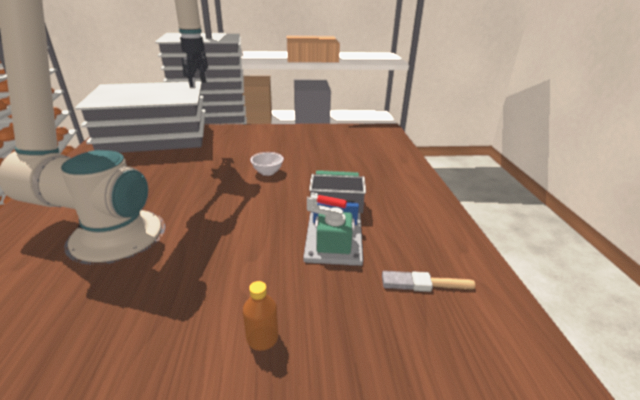

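The top view shows the vice with its gearbox around (353,203) and fence at (244,195). The red handle runs from the pivot at about (345,220) to its tip at (358,190). The bottle is at (467,266), the bowl at (173,288) and the brush at (399,140).

```bash
cat > h.py <<'E'
import numpy as np, cv2
from scipy.spatial.transform import Rotation as R
from rig import manip
def rot(q): return R.from_quat(np.roll(q,-1))
def cam(d):
    if "mount" in d:
        s=manip.get_state(); T=np.eye(4); T[:3,:3]=rot(s["ee_rot"]).as_matrix(); T[:3,3]=s["position"]; M=T@d["mount"]; return M[:3,:3],M[:3,3]
    return rot(d["attitude"]).as_matrix(),np.array(d["position"])
def ray(d,u,v):
    A,p=cam(d); r=A@np.array([(u-d["cx"])/d["fx"],-(v-d["cy"])/d["fy"],-1]); return p,r
def at(d,u,v,z):
    p,r=ray(d,u,v); return p+r*(z-p[2])/r[2]
def proj(d,P):
    A,p=cam(d); c=A.T@(np.asarray(P)-p); return np.array([d["cx"]+d["fx"]*c[0]/-c[2], d["cy"]+d["fy"]*c[1]/c[2]])
E
python3 - <<'E'
from h import *
d=manip.get_image("top"); f=d["frame"]
hsv=cv2.cvtColor(f,cv2.COLOR_RGB2HSV)
m=(((hsv[...,0]<6)|(hsv[...,0]>174))&(hsv[...,1]>190)&(hsv[...,2]>120)).astype(np.uint8)
m[:150]=0;m[260:]=0;m[:,:320]=0;m[:,390:]=0
ys,xs=np.nonzero(m); print(len(xs)); P=np.array([at(d,x,y,.133)[:2] for x,y in zip(xs,ys)])
c=P.mean(0); w,V=np.linalg.eigh(np.cov(P.T)); t=(P-c)@V[:,1]; print("red",c,V[:,1],t.min(),t.max(),np.degrees(np.arctan2(V[1,1],V[0,1])))
g=((hsv[...,0]>60)&(hsv[...,0]<90)&(hsv[...,1]>90)).astype(np.uint8)
n,l,st,ce=cv2.connectedComponentsWithStats(g)
for i in range(1,n):
    if st[i,4]>60: print("green",st[i],at(d,*ce[i],.085)[:2])
b=((hsv[...,0]>100)&(hsv[...,0]<125)&(hsv[...,1]>150)).astype(np.uint8)
ys,xs=np.nonzero(b); print("blue",len(xs)); 
if len(xs): print(cv2.minAreaRect(np.array([at(d,x,y,.079)[:2]*1000 for x,y in zip(xs,ys)],np.float32)))
for n,u,v in(("bottle",467,266),("bowl",173,288),("brush",399,140)): print(n,at(d,u,v,.05))
x0,y0=225,150
c=cv2.resize(f[150:250,225:385],None,fx=5,fy=5,interpolation=cv2.INTER_CUBIC)
cv2.imwrite("pics/topc.png",c[:,:,::-1])
E
```

```text
133
red [ 0.54712284 -0.08480489] [-0.88543341  0.46476626] -0.03150049729698643 0.03172478741724761 152.30490432187727
green [237 169  14  52 382] [0.58439229 0.17067856]
green [335 187  17  31 169] [ 0.5649034  -0.06043444]
green [352 189  17  35 267] [ 0.53470227 -0.11148476]
blue 146
((561.8193359375, -1.1504220962524414), (8.977714538574219, 116.7175521850586), 81.33661651611328)
bottle [ 0.39311922 -0.3565637   0.05      ]
bowl [0.3731661  0.34506188 0.05      ]
brush [ 0.71941616 -0.22134456  0.05      ]
```

View pics/topc.png

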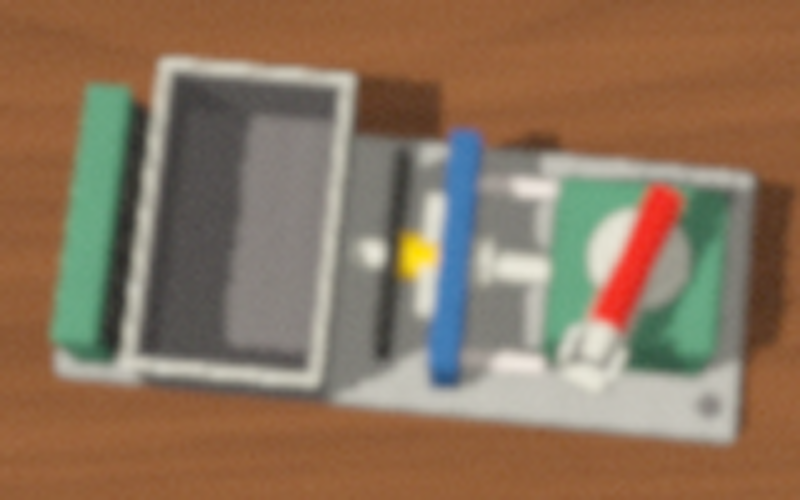

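The crop shows the pivot at about (343,220), the red grip pointing along (0.885,-0.465) in world axes, and the jaw pad well clear of the tin. That puts the pin at about (0.504,-0.062) and the axis at (0.557,-0.090). The axis-to-fence distance comes out near 0.262 m at the middle of the green part, which fits. Next I hover over the grip.

```bash
python3 -m pendant '[{"dx":-0.0234,"dy":-0.0222},{"dx":-0.0234,"dy":-0.0222},{"dx":-0.0234,"dy":-0.0222},{"dx":-0.0234,"dy":-0.0222},{"dx":-0.0234,"dy":-0.0222},{"dx":-0.0234,"dy":-0.0222},{"dx":-0.0234,"dy":-0.0222},{"dx":-0.0234,"dy":-0.0222},{"dx":-0.0234,"dy":-0.0222},{"dx":-0.0234,"dy":-0.0222},{"dx":-0.0234,"dy":-0.0222},{"dx":-0.0234,"dy":-0.0222}]' 40
python3 -m pendant '[{"dx":-0.0234,"dy":-0.0222},{"dx":-0.0234,"dy":-0.0222},{"dx":-0.0234,"dy":-0.0222},{"dx":-0.0234,"dy":-0.0222},{"dx":-0.0234,"dy":-0.0222},{"dx":-0.0234,"dy":-0.0222},{"dx":-0.0234,"dy":-0.0222},{"dx":-0.0234,"dy":-0.0222},{"dx":-0.0234,"dy":-0.0222},{"dx":-0.0234,"dy":-0.0222},{"dx":-0.0234,"dy":-0.0222},{"dx":-0.0234,"dy":-0.0222}]'
python3 -m pendant '[{"rz":7.15},{"rz":7.15},{},{}]'
python3 - <<'E'
from h import *
s=manip.get_state(); d=manip.get_image("wrist")
cv2.imwrite("pics/w1.png",d["frame"][:,:,::-1]); f=d["frame"]
print(rot(s["ee_rot"]).as_matrix().round(3))
hsv=cv2.cvtColor(f,cv2.COLOR_RGB2HSV)
m=(((hsv[...,0]<6)|(hsv[...,0]>174))&(hsv[...,1]>190)&(hsv[...,2]>100)).astype(np.uint8)
n,l,st,ce=cv2.connectedComponentsWithStats(m); k=1+st[1:,4].argmax(); print(st[k])
ys,xs=np.nonzero(l==k); P=np.array([at(d,x,y,.133)[:2] for x,y in zip(xs,ys)])
print(cv2.minAreaRect((P*1000).astype(np.float32)),P.mean(0))
E
```

```text
[[-0.973  0.232 -0.   ]
 [ 0.232  0.973 -0.001]
 [ 0.    -0.001 -1.   ]]invalid input
invalid input
invalid input
Traceback (most recent call last):
ValueError: attempt to get argmax of an empty sequence
```

View pics/w1.png

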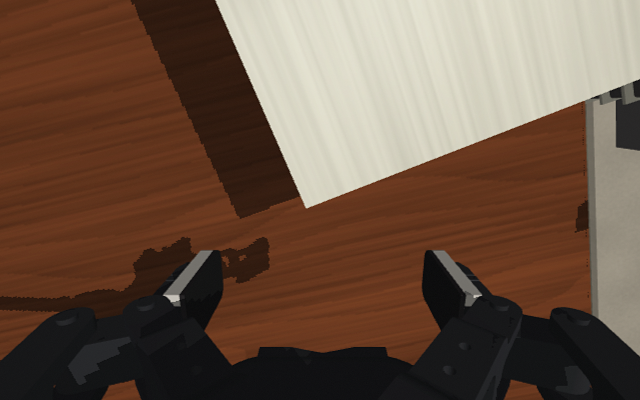

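The moves were refused as invalid, so the arm hasn't moved. The picture shows only the empty table and a pale stack. I'll retry with every key filled in, starting with one row.

```bash
python3 -m pendant '[{"dx":-0.0234,"dy":-0.0222,"dz":0,"rx":0,"ry":0,"rz":0,"hand":0.085}]' 40; python3 -m pendant '[{"dx":-0.0234,"dy":-0.0222,"dz":0,"rx":0,"ry":0,"rz":0,"hand":0.085}]'
```

```text
clock: 0.28
position: [0.1492, 0.536, 0.2307]
ee_rot: [-0.001, 0.115, 0.993, 0.002]
contact_force: [0.6, -0.2, -0.5]
width: 0.0849
gripper_force: 0.0
clock: 0.37
position: [0.1683, 0.5055, 0.2306]
ee_rot: [-0.0, 0.115, 0.993, -0.0]
contact_force: [0.8, -0.4, 0.1]
width: 0.0848
gripper_force: 0.0
```

```bash
python3 -m pendant '[{"dx":-0.0234,"dy":-0.0222,"dz":0,"rx":0,"ry":0,"rz":0,"hand":0.085},{"dx":-0.0234,"dy":-0.0222,"dz":0,"rx":0,"ry":0,"rz":0,"hand":0.085},{"dx":-0.0234,"dy":-0.0222,"dz":0,"rx":0,"ry":0,"rz":0,"hand":0.085},{"dx":-0.0234,"dy":-0.0222,"dz":0,"rx":0,"ry":0,"rz":0,"hand":0.085},{"dx":-0.0234,"dy":-0.0222,"dz":0,"rx":0,"ry":0,"rz":0,"hand":0.085},{"dx":-0.0234,"dy":-0.0222,"dz":0,"rx":0,"ry":0,"rz":0,"hand":0.085},{"dx":-0.0234,"dy":-0.0222,"dz":0,"rx":0,"ry":0,"rz":0,"hand":0.085},{"dx":-0.0234,"dy":-0.0222,"dz":0,"rx":0,"ry":0,"rz":0,"hand":0.085},{"dx":-0.0234,"dy":-0.0222,"dz":0,"rx":0,"ry":0,"rz":0,"hand":0.085},{"dx":-0.0234,"dy":-0.0222,"dz":0,"rx":0,"ry":0,"rz":0,"hand":0.085},{"dx":-0.0234,"dy":-0.0222,"dz":0,"rx":0,"ry":0,"rz":0,"hand":0.085}]'
python3 -m pendant '[{"dx":-0.0234,"dy":-0.0222,"dz":0,"rx":0,"ry":0,"rz":0,"hand":0.085},{"dx":-0.0234,"dy":-0.0222,"dz":0,"rx":0,"ry":0,"rz":0,"hand":0.085},{"dx":-0.0234,"dy":-0.0222,"dz":0,"rx":0,"ry":0,"rz":0,"hand":0.085},{"dx":-0.0234,"dy":-0.0222,"dz":0,"rx":0,"ry":0,"rz":0,"hand":0.085},{"dx":-0.0234,"dy":-0.0222,"dz":0,"rx":0,"ry":0,"rz":0,"hand":0.085},{"dx":-0.0234,"dy":-0.0222,"dz":0,"rx":0,"ry":0,"rz":0,"hand":0.085},{"dx":-0.0234,"dy":-0.0222,"dz":0,"rx":0,"ry":0,"rz":0,"hand":0.085},{"dx":-0.0234,"dy":-0.0222,"dz":0,"rx":0,"ry":0,"rz":0,"hand":0.085},{"dx":-0.0234,"dy":-0.0222,"dz":0,"rx":0,"ry":0,"rz":0,"hand":0.085},{"dx":-0.0234,"dy":-0.0222,"dz":0,"rx":0,"ry":0,"rz":0,"hand":0.085},{"dx":-0.0234,"dy":-0.0222,"dz":0,"rx":0,"ry":0,"rz":0,"hand":0.085}]'
python3 -m pendant '[{"dx":0,"dy":0,"dz":0,"rx":0,"ry":0,"rz":7.15,"hand":0.085},{"dx":0,"dy":0,"dz":0,"rx":0,"ry":0,"rz":7.15,"hand":0.085},{"dx":0,"dy":0,"dz":0,"rx":0,"ry":0,"rz":0,"hand":0.085},{"dx":0,"dy":0,"dz":0,"rx":0,"ry":0,"rz":0,"hand":0.085}]'
cat > look.py <<'E'
from h import *
import sys
s=manip.get_state(); d=manip.get_image("wrist")
cv2.imwrite(f"pics/{sys.argv[1]}.png",d["frame"][:,:,::-1]); f=d["frame"]
print(s["position"],rot(s["ee_rot"]).as_matrix().round(3))
hsv=cv2.cvtColor(f,cv2.COLOR_RGB2HSV)
m=(((hsv[...,0]<6)|(hsv[...,0]>174))&(hsv[...,1]>190)&(hsv[...,2]>100)).astype(np.uint8)
n,l,st,ce=cv2.connectedComponentsWithStats(m); k=1+st[1:,4].argmax(); print(st[k])
ys,xs=np.nonzero(l==k); P=np.array([at(d,x,y,.133)[:2] for x,y in zip(xs,ys)])
w,V=np.linalg.eigh(np.cov(P.T)); print(cv2.minAreaRect((P*1000).astype(np.float32)),P.mean(0),V[:,1])
E
python3 look.py w2
```

```text
clock: 1.28
position: [0.3627, 0.2067, 0.2314]
ee_rot: [0.0, 0.117, 0.993, 0.0]
contact_force: [0.8, 0.3, -0.8]
width: 0.0846
gripper_force: 0.0
clock: 2.2
position: [0.5566, -0.0905, 0.2311]
ee_rot: [-0.0, 0.117, 0.993, 0.0]
contact_force: [0.1, 0.9, 0.6]
width: 0.0849
gripper_force: 0.0
clock: 2.53
position: [0.5559, -0.0891, 0.231]
ee_rot: [-0.0, 0.238, 0.971, 0.0]
contact_force: [0.0, 0.3, 0.8]
width: 0.0852
gripper_force: 0.0
[ 0.55594388 -0.08907577  0.23097818] [[-0.887  0.462 -0.001]
 [ 0.462  0.887  0.   ]
 [ 0.001 -0.    -1.   ]]
[ 310  138   24   97 2274]
((548.1934814453125, -84.6808853149414), (17.54281234741211, 72.66712951660156), 62.44086456298828) [ 0.54670113 -0.08393595] [-0.8861121   0.46347097]
```

View pics/w2.png

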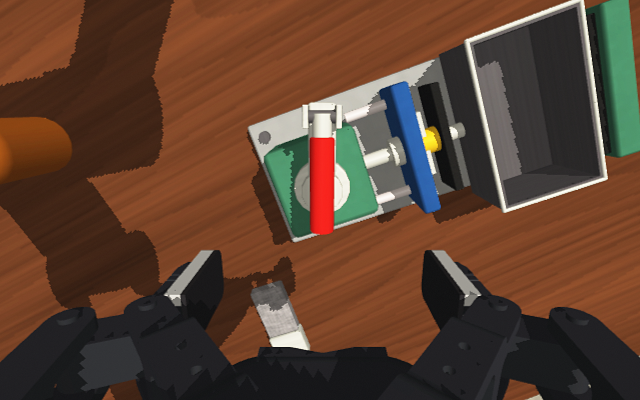

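The wrist view confirms it: the red grip runs from (321,137) to (321,233). Its centre is (0.5475,-0.0843) and it measures 72 × 17.5 mm, as specified. The tool is on its line, about 58 mm from the pin. I'll descend and close.

```bash
python3 -m pendant '[{"dx":0,"dy":0,"dz":0.038,"rx":0,"ry":0,"rz":0,"hand":0.085},{"dx":0,"dy":0,"dz":0.035,"rx":0,"ry":0,"rz":0,"hand":0.085},{"dx":0,"dy":0,"dz":0.025,"rx":0,"ry":0,"rz":0,"hand":0.085},{"dx":0,"dy":0,"dz":0.015,"rx":0,"ry":0,"rz":0,"hand":0.085},{"dx":0,"dy":0,"dz":0,"rx":0,"ry":0,"rz":0,"hand":0.085}]'
python3 -m pendant '[{"dx":0,"dy":0,"dz":0,"rx":0,"ry":0,"rz":0,"hand":0.0},{"dx":0,"dy":0,"dz":0,"rx":0,"ry":0,"rz":0,"hand":0.0},{"dx":0,"dy":0,"dz":0,"rx":0,"ry":0,"rz":0,"hand":0.0},{"dx":0,"dy":0,"dz":0,"rx":0,"ry":0,"rz":0,"hand":0.0},{"dx":0,"dy":0,"dz":0,"rx":0,"ry":0,"rz":0,"hand":0.0},{"dx":0,"dy":0,"dz":0,"rx":0,"ry":0,"rz":0,"hand":0.0},{"dx":0,"dy":0,"dz":0,"rx":0,"ry":0,"rz":0,"hand":0.0}]' 40
```

```text
clock: 3.0
position: [0.5531, -0.0877, 0.1148]
ee_rot: [-0.004, 0.238, 0.971, 0.0]
contact_force: [-0.1, 0.6, 0.4]
width: 0.0846
gripper_force: 0.0
clock: 3.58
position: [0.5564, -0.0897, 0.119]
ee_rot: [0.001, 0.239, 0.971, -0.0]
contact_force: [-0.5, -2.5, 2.0]
width: 0.0166
gripper_force: 38.9
```

```bash
python3 -m pendant '[{"dx":0.0005,"dy":0,"dz":-0.0078,"rx":0,"ry":0,"rz":0,"hand":0},{"dx":0.0015,"dy":0,"dz":-0.0077,"rx":0,"ry":0,"rz":0,"hand":0},{"dx":0.0025,"dy":0,"dz":-0.0074,"rx":0,"ry":0,"rz":0,"hand":0},{"dx":0.0035,"dy":0,"dz":-0.007,"rx":0,"ry":0,"rz":0,"hand":0},{"dx":0.0044,"dy":0,"dz":-0.0065,"rx":0,"ry":0,"rz":0,"hand":0},{"dx":0.0052,"dy":0,"dz":-0.0059,"rx":0,"ry":0,"rz":0,"hand":0},{"dx":0,"dy":0,"dz":0,"rx":0,"ry":0,"rz":0,"hand":0}]'
```

```text
clock: 4.17
position: [0.538, -0.08, 0.1611]
ee_rot: [-0.002, 0.239, 0.971, -0.0]
contact_force: [-5.5, -0.2, -7.6]
width: 0.0165
gripper_force: 39.9
```

```bash
python3 -m pendant '[{"dx":0.0059,"dy":0,"dz":-0.0052,"rx":0,"ry":0,"rz":0,"hand":0},{"dx":0.0065,"dy":0,"dz":-0.0044,"rx":0,"ry":0,"rz":0,"hand":0},{"dx":0.007,"dy":0,"dz":-0.0035,"rx":0,"ry":0,"rz":0,"hand":0},{"dx":0.0074,"dy":0,"dz":-0.0025,"rx":0,"ry":0,"rz":0,"hand":0},{"dx":0.0077,"dy":0,"dz":-0.0015,"rx":0,"ry":0,"rz":0,"hand":0},{"dx":0.0078,"dy":0,"dz":-0.0005,"rx":0,"ry":0,"rz":0,"hand":0},{"dx":0.0,"dy":0,"dz":0,"rx":0,"ry":0,"rz":0,"hand":0}]'
python3 - <<'E'
from h import *
s=manip.get_state(); print(s["contact_force"],s["moment"],s["position"])
d=manip.get_image("side"); u=proj(d,[.52,-.07,.18]).astype(int); print(u)
x,y=u-[80,60]; c=cv2.resize(d["frame"][y:y+120,x:x+160],None,fx=5,fy=5,interpolation=cv2.INTER_CUBIC); cv2.imwrite("pics/s2.png",c[:,:,::-1]);
E
```

```text
clock: 4.75
position: [0.5039, -0.0618, 0.1801]
ee_rot: [0.003, 0.239, 0.971, -0.001]
contact_force: [-0.3, -5.5, -8.2]
width: 0.0153
gripper_force: 39.5
[-0.25160233 -5.52179986 -8.15140517] [-0.87222318 -0.24717913 -0.01133114] [ 0.50389856 -0.06178705  0.18011608]
[320 181]
```

View pics/s2.png

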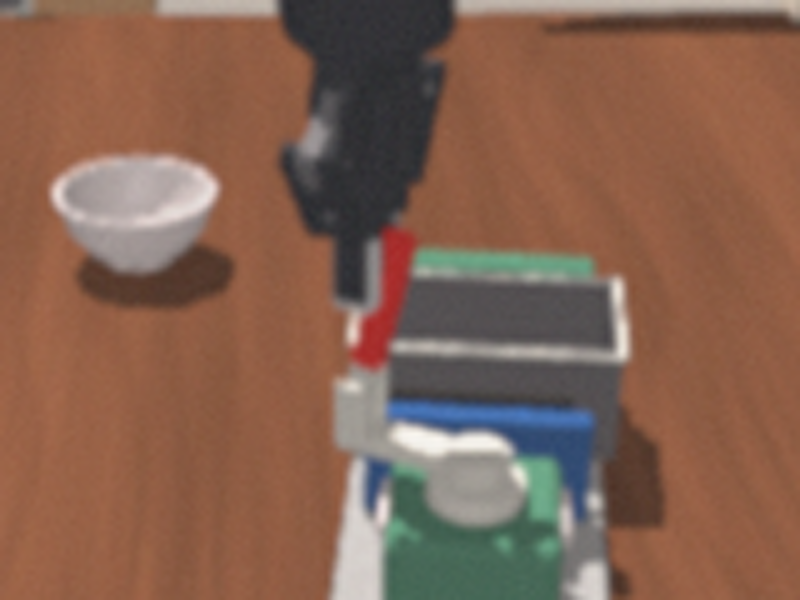

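The side crop shows the handle leaning slightly inward, from about (393,235) at its top to (368,362) at the bottom. It passes at the inner edge of the pads and isn't fully upright yet. I'll open a little, look, and take a fresh, centred hold.

```bash
python3 -m pendant '[{"dx":0,"dy":0,"dz":0,"rx":0,"ry":0,"rz":0,"hand":0.045},{"dx":0,"dy":0,"dz":0,"rx":0,"ry":0,"rz":0,"hand":0.045},{"dx":0,"dy":0,"dz":0,"rx":0,"ry":0,"rz":0,"hand":0.045},{"dx":0,"dy":0,"dz":0,"rx":0,"ry":0,"rz":0,"hand":0.045}]'
python3 - <<'E'
from h import *
s=manip.get_state(); d=manip.get_image("wrist"); f=d["frame"]
cv2.imwrite("pics/w3.png",f[:,:,::-1])
T=rot(s["ee_rot"]).as_matrix()
for dd in(0,-.01):
  for h in(-.03,-.0187,0,.04): print(dd,h,proj(d,s["position"]+T@[dd,0,h]))
print(proj(d,[.5041,-.0616,.133]),proj(d,[.5041,-.0616,.217]))
E
```

```text
clock: 5.13
position: [0.5039, -0.0607, 0.1795]
ee_rot: [0.001, 0.239, 0.971, 0.001]
contact_force: [-0.2, 0.1, -0.3]
width: 0.0448
gripper_force: 0.0
0 -0.03 [321.52079258 291.24704115]
0 -0.0187 [321.53926756 276.50324748]
0 0 [321.56412435 256.66650917]
0 0.04 [321.6017229  226.66132619]
-0.01 -0.03 [321.54626267 314.5198158 ]
-0.01 -0.0187 [321.56239485 298.23580424]
-0.01 0 [321.58418348 276.24210008]
-0.01 0.04 [321.6173254 242.7882544]
[320.21894139 223.63201468] [319.62616894 304.18852311]
```

View pics/w3.png

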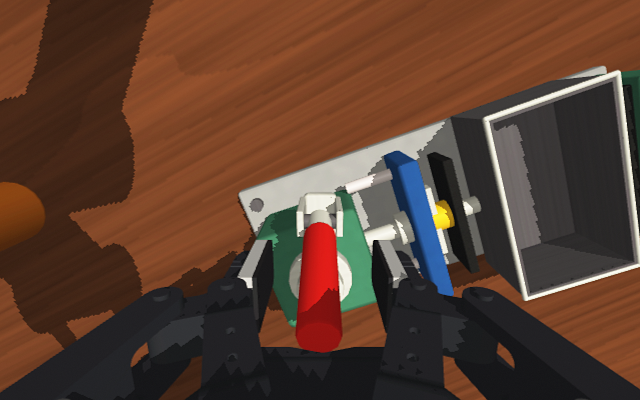

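The handle's free end is at (319,335), against (320,304) if upright, so it is about 9° short. I'll shift 10 mm inward, re-grip and push outward to the stop.

```bash
python3 -m pendant '[{"dx":-0.01,"dy":0,"dz":0,"rx":0,"ry":0,"rz":0,"hand":0.045},{"dx":0,"dy":0,"dz":0,"rx":0,"ry":0,"rz":0,"hand":0},{"dx":0,"dy":0,"dz":0,"rx":0,"ry":0,"rz":0,"hand":0},{"dx":0,"dy":0,"dz":0,"rx":0,"ry":0,"rz":0,"hand":0},{"dx":0,"dy":0,"dz":0,"rx":0,"ry":0,"rz":0,"hand":0},{"dx":0,"dy":0,"dz":0,"rx":0,"ry":0,"rz":0,"hand":0}]' 60
python3 -m pendant '[{"dx":0.004,"dy":0,"dz":0,"rx":0,"ry":0,"rz":0,"hand":0},{"dx":0.004,"dy":0,"dz":0,"rx":0,"ry":0,"rz":0,"hand":0},{"dx":0.003,"dy":0,"dz":0,"rx":0,"ry":0,"rz":0,"hand":0},{"dx":0,"dy":0,"dz":0,"rx":0,"ry":0,"rz":0,"hand":0},{"dx":0,"dy":0,"dz":0,"rx":0,"ry":0,"rz":0,"hand":0}]'
```

```text
clock: 5.68
position: [0.5123, -0.0665, 0.1784]
ee_rot: [0.001, 0.239, 0.971, -0.0]
contact_force: [-0.6, -1.5, 0.5]
width: 0.0163
gripper_force: 58.4
clock: 6.1
position: [0.5061, -0.0632, 0.1793]
ee_rot: [0.005, 0.239, 0.971, -0.001]
contact_force: [5.7, -5.5, -1.6]
width: 0.0164
gripper_force: 59.1
```

```bash
python3 -m pendant '[{"dx":0.004,"dy":0,"dz":0,"rx":0,"ry":0,"rz":0,"hand":0},{"dx":0.0,"dy":0,"dz":0,"rx":0,"ry":0,"rz":0,"hand":0},{"dx":0,"dy":0,"dz":0,"rx":0,"ry":0,"rz":0,"hand":0},{"dx":0,"dy":0,"dz":0,"rx":0,"ry":0,"rz":0,"hand":0}]'
python3 - <<'E'
from h import *
s=manip.get_state(); d=manip.get_image("side")
hsv=cv2.cvtColor(d["frame"],cv2.COLOR_RGB2HSV); 
m=(((hsv[...,0]<6)|(hsv[...,0]>174))&(hsv[...,1]>180)&(hsv[...,2]>90)); m[:, :280]=0;m[:,370:]=0;m[:130]=0;m[240:]=0
for y in range(400):
    x=np.nonzero(m[y])[0]
    if len(x): print(y,x.min(),x.max(),end='; ')
print(proj(d,[.5041,-.0616,.147]),proj(d,[.5041,-.0616,.217]))
E
```

```text
clock: 6.43
position: [0.5023, -0.0613, 0.1793]
ee_rot: [0.005, 0.239, 0.971, -0.001]
contact_force: [5.0, -6.1, 0.1]
width: 0.0166
gripper_force: 59.3
167 316 316; 184 315 315; 185 314 315; 186 310 315; 187 311 315; 188 310 315; 189 310 314; 190 310 314; 191 310 314; 192 312 314; [312.87335161 192.01849674] [313.19723631 165.16467976]
```

```bash
python3 -m pendant '[{"dx":0.004,"dy":0,"dz":0,"rx":0,"ry":0,"rz":0,"hand":0},{"dx":0.0,"dy":0,"dz":0,"rx":0,"ry":0,"rz":0,"hand":0},{"dx":0,"dy":0,"dz":0,"rx":0,"ry":0,"rz":0,"hand":0},{"dx":0,"dy":0,"dz":0,"rx":0,"ry":0,"rz":0,"hand":0}]'
```

```text
clock: 6.82
position: [0.5, -0.06, 0.1794]
ee_rot: [0.006, 0.239, 0.971, -0.002]
contact_force: [6.9, -7.1, -3.3]
width: 0.0167
gripper_force: 58.9
```

```bash
python3 -m pendant '[{"dx":0.004,"dy":0,"dz":0,"rx":0,"ry":0,"rz":0,"hand":0},{"dx":0.0,"dy":0,"dz":0,"rx":0,"ry":0,"rz":0,"hand":0},{"dx":0,"dy":0,"dz":0,"rx":0,"ry":0,"rz":0,"hand":0},{"dx":0,"dy":0,"dz":0,"rx":0,"ry":0,"rz":0,"hand":0}]'
python3 -m pendant '[{"dx":0,"dy":0,"dz":0,"rx":0,"ry":0,"rz":0,"hand":0.045},{"dx":0,"dy":0,"dz":0,"rx":0,"ry":0,"rz":0,"hand":0.045},{"dx":0,"dy":0,"dz":0,"rx":0,"ry":0,"rz":0,"hand":0.045},{"dx":0,"dy":0,"dz":0,"rx":0,"ry":0,"rz":0,"hand":0.045}]'
python3 - <<'E'
from h import *
s=manip.get_state(); d=manip.get_image("wrist"); f=d["frame"]
cv2.imwrite("pics/w4.png",f[:,:,::-1])
print(proj(d,[.5041,-.0616,.147]),proj(d,[.5041,-.0616,.217]))
E
```

```text
clock: 7.15
position: [0.4973, -0.0586, 0.1793]
ee_rot: [0.007, 0.239, 0.971, -0.002]
contact_force: [9.0, -8.7, -4.7]
width: 0.0168
gripper_force: 58.7
clock: 7.48
position: [0.4907, -0.0545, 0.1779]
ee_rot: [-0.001, 0.239, 0.971, 0.0]
contact_force: [0.4, -0.0, 0.1]
width: 0.0445
gripper_force: 0.0
[321.06054207 256.8998809 ] [320.83766951 340.57013126]
```

View pics/w4.png

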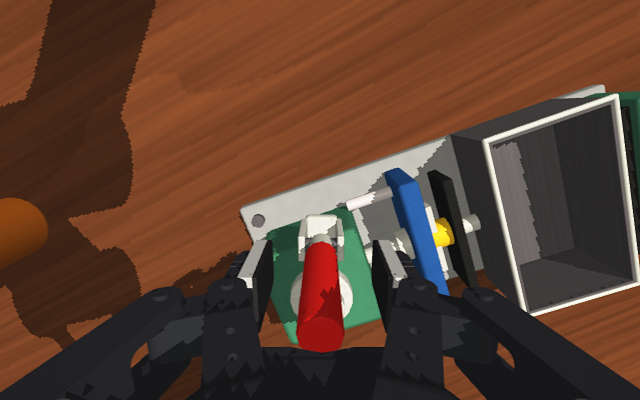

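The handle's free end is now at (321,333), a little past the predicted upright pixel (341), so it stands against its stop. I'll re-grip centred and 13 mm lower with more force, then start winding clockwise: +y in the tool frame first, then −x.

```bash
python3 -m pendant '[{"dx":-0.014,"dy":0,"dz":0.0,"rx":0,"ry":0,"rz":0,"hand":0.045},{"dx":0,"dy":0,"dz":0.013,"rx":0,"ry":0,"rz":0,"hand":0.045},{"dx":0,"dy":0,"dz":0,"rx":0,"ry":0,"rz":0,"hand":0},{"dx":0,"dy":0,"dz":0,"rx":0,"ry":0,"rz":0,"hand":0},{"dx":0,"dy":0,"dz":0,"rx":0,"ry":0,"rz":0,"hand":0},{"dx":0,"dy":0,"dz":0,"rx":0,"ry":0,"rz":0,"hand":0},{"dx":0,"dy":0,"dz":0,"rx":0,"ry":0,"rz":0,"hand":0}]' 80
python3 -m pendant '[{"dx":-0.0021,"dy":0.0158,"dz":0,"rx":0,"ry":0,"rz":0,"hand":0},{"dx":-0.0061,"dy":0.0147,"dz":0,"rx":0,"ry":0,"rz":0,"hand":0}]'
```

```text
clock: 8.12
position: [0.5029, -0.0616, 0.1651]
ee_rot: [-0.001, 0.239, 0.971, -0.0]
contact_force: [-1.4, -1.2, -1.5]
width: 0.0159
gripper_force: 78.0
clock: 8.28
position: [0.521, -0.0406, 0.165]
ee_rot: [-0.004, 0.239, 0.971, -0.003]
contact_force: [-8.2, -7.9, 0.2]
width: 0.0162
gripper_force: 78.8
```

```bash
cat > st.py <<'E'
from h import *
s=manip.get_state(); p=s["position"][:2]-[.5573,-.0894]; r=np.hypot(*p); u=p/r; t=np.array([u[1],-u[0]])
T=rot(s["ee_rot"]).as_matrix(); F=s["contact_force"][:2]
print("theta %.1f r %.1f tang %.1f rad %.1f"%(152.4-np.degrees(np.arctan2(p[1],p[0])),r*1e3,-F@t,F@u))
E
python3 st.py
python3 -m pendant '[{"dx":-0.0097,"dy":0.0126,"dz":0,"rx":0,"ry":0,"rz":0,"hand":0},{"dx":-0.0126,"dy":0.0097,"dz":0,"rx":0,"ry":0,"rz":0,"hand":0},{"dx":-0.0147,"dy":0.0061,"dz":0,"rx":0,"ry":0,"rz":0,"hand":0},{"dx":-0.0158,"dy":0.0021,"dz":0,"rx":0,"ry":0,"rz":0,"hand":0}]'; python3 st.py
python3 -m pendant '[{"dx":-0.0158,"dy":-0.0021,"dz":0,"rx":0,"ry":0,"rz":0,"hand":0},{"dx":-0.0147,"dy":-0.0061,"dz":0,"rx":0,"ry":0,"rz":0,"hand":0},{"dx":-0.0126,"dy":-0.0097,"dz":0,"rx":0,"ry":0,"rz":0,"hand":0},{"dx":-0.0097,"dy":-0.0126,"dz":0,"rx":0,"ry":0,"rz":0,"hand":0}]'; python3 st.py
```

```text
theta 25.7 r 60.8 tang 11.2 rad -1.4
clock: 8.62
position: [0.5813, -0.0347, 0.1649]
ee_rot: [-0.006, 0.239, 0.971, -0.001]
contact_force: [-12.6, -1.0, 5.6]
width: 0.0163
gripper_force: 79.2
theta 86.1 r 59.7 tang 11.1 rad -6.0
clock: 8.95
position: [0.616, -0.0829, 0.1649]
ee_rot: [-0.005, 0.239, 0.971, 0.004]
contact_force: [-7.4, 10.5, 3.5]
width: 0.0162
gripper_force: 79.3
theta 146.1 r 59.1 tang 11.2 rad -6.2
```

```bash
python3 -m pendant '[{"dx":-0.0061,"dy":-0.0147,"dz":0,"rx":0,"ry":0,"rz":0,"hand":0},{"dx":-0.0021,"dy":-0.0158,"dz":0,"rx":0,"ry":0,"rz":0,"hand":0},{"dx":0.0021,"dy":-0.0158,"dz":0,"rx":0,"ry":0,"rz":0,"hand":0},{"dx":0.0061,"dy":-0.0147,"dz":0,"rx":0,"ry":0,"rz":0,"hand":0}]'; python3 st.py
python3 -m pendant '[{"dx":0.0097,"dy":-0.0126,"dz":0,"rx":0,"ry":0,"rz":0,"hand":0},{"dx":0.0126,"dy":-0.0097,"dz":0,"rx":0,"ry":0,"rz":0,"hand":0}]'; python3 st.py
python3 - <<'E'
from h import *
d=manip.get_image("top"); f=d["frame"]
c=cv2.resize(f[150:250,225:385],None,fx=5,fy=5,interpolation=cv2.INTER_CUBIC)
cv2.imwrite("pics/t5.png",c[:,:,::-1])
E
```

```text
clock: 9.28
position: [0.5928, -0.1372, 0.1651]
ee_rot: [0.001, 0.24, 0.971, 0.005]
contact_force: [5.6, 10.7, -4.5]
width: 0.0162
gripper_force: 78.8
theta 205.8 r 59.6 tang 10.9 rad -5.2
clock: 9.45
position: [0.5648, -0.1491, 0.1653]
ee_rot: [0.005, 0.24, 0.971, 0.003]
contact_force: [10.8, 5.2, -8.4]
width: 0.016
gripper_force: 78.5
theta 235.2 r 60.1 tang 11.4 rad -3.8
```

View pics/t5.png

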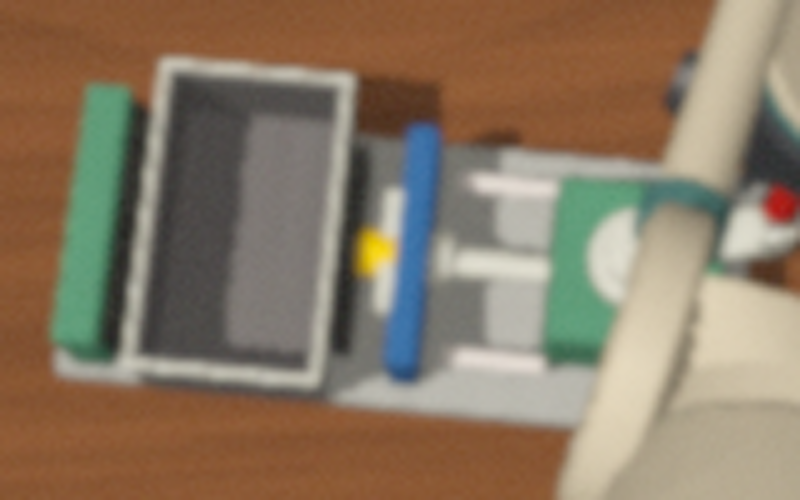

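The jaw has advanced 42 crop px (about 20 mm) as expected. The black pad (x≈350) is now almost at the tin's wall, and the tin still has a little play to the fence. From here I'll check after every row or two.

```bash
python3 -m pendant '[{"dx":0.0147,"dy":-0.0061,"dz":0,"rx":0,"ry":0,"rz":0,"hand":0},{"dx":0.0158,"dy":-0.0021,"dz":0,"rx":0,"ry":0,"rz":0,"hand":0}]' >/dev/null; python3 st.py
python3 -m pendant '[{"dx":0.0158,"dy":0.0021,"dz":0,"rx":0,"ry":0,"rz":0,"hand":0},{"dx":0.0147,"dy":0.0061,"dz":0,"rx":0,"ry":0,"rz":0,"hand":0}]' >/dev/null; python3 st.py
```

```text
theta 263.9 r 60.6 tang 11.3 rad -1.9
theta 294.6 r 60.9 tang 11.1 rad 1.2
```

```bash
python3 -m pendant '[{"dx":0.0134,"dy":0.0084,"dz":0,"rx":0,"ry":0,"rz":0,"hand":0},{"dx":0.0102,"dy":0.0121,"dz":0,"rx":0,"ry":0,"rz":0,"hand":0}]' >/dev/null; python3 st.py
python3 -m pendant '[{"dx":0.0066,"dy":0.0147,"dz":0,"rx":0,"ry":0,"rz":0,"hand":0},{"dx":0.0025,"dy":0.0158,"dz":0,"rx":0,"ry":0,"rz":0,"hand":0}]' >/dev/null; python3 st.py
```

```text
theta 324.9 r 61.4 tang 10.4 rad -4.0
theta -4.9 r 61.4 tang 10.4 rad -4.8
```

Still running free at 355°. Next is the second turn, two rows at a time.

```bash
python3 -m pendant '[{"dx":-0.0021,"dy":0.0158,"dz":0,"rx":0,"ry":0,"rz":0,"hand":0},{"dx":-0.0061,"dy":0.0147,"dz":0,"rx":0,"ry":0,"rz":0,"hand":0}]' >/dev/null; python3 st.py
python3 -m pendant '[{"dx":-0.0097,"dy":0.0126,"dz":0,"rx":0,"ry":0,"rz":0,"hand":0}]'>/dev/null; python3 st.py
python3 -m pendant '[{"dx":-0.0126,"dy":0.0097,"dz":0,"rx":0,"ry":0,"rz":0,"hand":0}]' >/dev/null; python3 st.py
```

```text
theta 24.2 r 60.9 tang 11.9 rad -4.2
theta 38.7 r 60.6 tang 12.0 rad -2.9
theta 52.9 r 60.3 tang 13.5 rad -3.0
```

```bash
python3 -m pendant '[{"dx":-0.0096,"dy":0.0047,"dz":0,"rx":0,"ry":0,"rz":0,"hand":0}]' >/dev/null; python3 st.py
python3 -m pendant '[{"dx":-0.0103,"dy":0.003,"dz":0,"rx":0,"ry":0,"rz":0,"hand":0}]'>/dev/null; python3 st.py
```

```text
theta 63.8 r 60.0 tang 13.2 rad -0.8
theta 72.5 r 59.8 tang 14.8 rad 0.5
```

```bash
python3 -m pendant '[{"dx":-0.0106,"dy":0.0022,"dz":0,"rx":0,"ry":0,"rz":0,"hand":0}]' >/dev/null; python3 st.py
python3 -m pendant '[{"dx":-0.0106,"dy":0.0,"dz":0,"rx":0,"ry":0,"rz":0,"hand":0}]'>/dev/null; python3 st.py
```

```text
theta 82.0 r 59.7 tang 15.7 rad -4.1
theta 91.7 r 59.6 tang 16.8 rad -4.5
```

```bash
for i in 1 2; do python3 -m pendant '[{"dx":0,"dy":0,"dz":0,"rx":0,"ry":0,"rz":0,"hand":0},{"dx":0,"dy":0,"dz":0,"rx":0,"ry":0,"rz":0,"hand":0}]' >/dev/null; python3 st.py; done
```

```text
theta 94.6 r 59.5 tang 9.4 rad -4.5
theta 94.6 r 59.5 tang 7.4 rad -4.3
```

Moving force was 16.8 N and the held-still force is 7.4 N, which puts the jaw at roughly 75–90 N: snug. I'll let go and rise clear.

```bash
python3 -m pendant '[{"dx":0,"dy":0,"dz":0,"rx":0,"ry":0,"rz":0,"hand":0.06},{"dx":0,"dy":0,"dz":0,"rx":0,"ry":0,"rz":0,"hand":0.06},{"dx":0,"dy":0,"dz":0,"rx":0,"ry":0,"rz":0,"hand":0.06},{"dx":0,"dy":0,"dz":0,"rx":0,"ry":0,"rz":0,"hand":0.06},{"dx":0,"dy":0,"dz":-0.02,"rx":0,"ry":0,"rz":0,"hand":0.06},{"dx":0,"dy":0,"dz":-0.03,"rx":0,"ry":0,"rz":0,"hand":0.06},{"dx":0,"dy":0,"dz":-0.03,"rx":0,"ry":0,"rz":0,"hand":0.06},{"dx":0,"dy":0,"dz":-0.03,"rx":0,"ry":0,"rz":0,"hand":0.06},{"dx":0,"dy":0,"dz":0,"rx":0,"ry":0,"rz":0,"hand":0.06},{"dx":0,"dy":0,"dz":0,"rx":0,"ry":0,"rz":0,"hand":0.06}]'
python3 - <<'E'
from h import *
d=manip.get_image("side"); c=cv2.resize(d["frame"][130:280,240:440],None,fx=4,fy=4,interpolation=cv2.INTER_CUBIC); cv2.imwrite("pics/s6.png",c[:,:,::-1])
E
```

```text
clock: 12.0
position: [0.5952, -0.0402, 0.2776]
ee_rot: [0.003, 0.239, 0.971, 0.0]
contact_force: [0.1, -0.0, -1.2]
width: 0.0599
gripper_force: 0.0
```

View pics/s6.png

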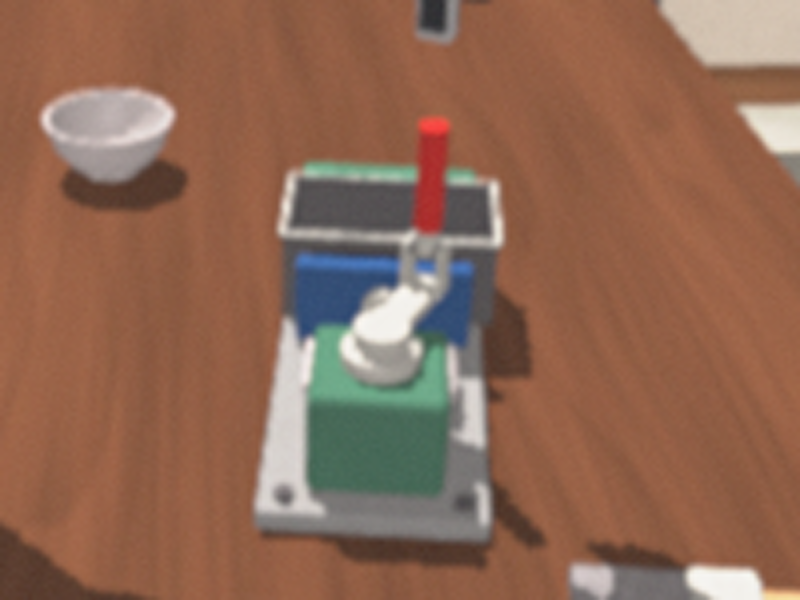

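The handle stands upright from (433,125) to (430,232), the tin sits flat against the fence and the fingers are well clear above it. Handing in.

```bash
python3 -c "
from rig import manip
print(manip.sign_off())"
```

```text
the job is handed in; nothing more can be done
None
```

I swung the handle upright, wound the crank to about 17 N at the moving handle (roughly 75–90 N at the jaw by my estimate), let go with the tin flat and clamped, and handed the job in; the hand-in returned no verdict.

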